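Load the curing chamber through its drop-down door

ROBOT

A 6-joint arm with a two-finger parallel gripper is mounted at the origin on the work surface. World frame = base frame: x ahead of the robot, y to its left, z up, the work surface at z = 0. Lengths are in m, angles in rad, forces in N, time in s.
With the tool pointing down it reaches from about 0.275 to 0.875 m from the base axis. Payload 12.5 kg.
Tool frame: the origin (TCP) lies at the very end of the fingers, on their centre line; the grasp point (between the pads) lies 19 mm behind it; z points along the fingers, y is the line along which they close (so a half turn about z gives the same grasp; the last joint's range is limited). The gripper opens to 85 mm and grips with 20 to 120 N. Pads are 22 mm wide; open, the fingers measure 114 mm over their backs; the gripper's body (76 mm by 85 mm) begins 54 mm behind the grasp point. The pads swing forward as they close: fully open they stand 13 mm farther back than shut.
Start: joints at [1.062, 0.351, 1.652, -0, 1.139, -0.085], TCP at [0.226, 0.501, 0.231] pointing down, gripper open.
Joint ranges: [-2.75, 2.75], [-0.79, 2.1], [0.01, 2.65], [-1.57, 4.71], [0.07, 3.14], [-2.87, 2.87]. Speed limits (rad/s): [2.22, 2.22, 2.79, 3.14, 3.14, 3.14].

INTERFACE

Orientations are given as a unit quaternion [w, x, y, z].
In Python, from cell import robot, grab_frame, camera_info gives the robot as it stands. The module is installed in compiled form; this text tells all that it offers.
- The arm moves only by the tool apply_moves, never from a script. Its argument "series" is a list of rows, each an object with "translation": the shift along the tool's x, y, z in mm, a list of three; "delta_rot": the turn, a rotation vector about the tool's x, y, z in rad, a list of three. In form: [{"translation": [tx, ty, tz], "delta_rot": [rx, ry, rz]}, ...]. A call has exactly 10 rows; each row is the pose to reach, as a shift and turn from the pose commanded when the call began, along the tool's axes at that moment; what a row does not reach only later rows make up. A row lasts 1/10 s, in which the tool goes at most 50 mm and 8.59 degrees, less where a joint would pass 70% of its speed; a pose out of reach is approached as far as the arm can. A call with a gripper value outside its range is refused whole. "claw" is the opening in per cent of the stroke, from 0 (shut) to 100 (fully open), set as the call begins (left out, the last holds). The fingers move at their own pace and stop on an object; the grip force is fixed at half the most. Time passes only in rows, so rows that repeat a pose let the fingers close, or fill a call up. It gives the time, the measured TCP pose, the force, the opening and the grip force at its end, in the units of the state.
- robot.state(): the state, without advancing time (a new reading comes with each control period).
- grab_frame(name): name is "scene" or "top" or "wrist"; returns (picture, depth): 400x640x3 uint8, blue, green, red; 400x640 float32, m along the optical axis (not along the pixel's ray), 0 where there is no reading.
- camera_info(name): a dict with "intrinsics" (3x3 intrinsics, pixels), "rvec" (rotation vector, rad) and "tvec" (3), from world to camera coordinates, as OpenCV has them; the wrist camera has in their place "tool_from_camera" (4x4, takes a point from camera to tool coordinates, whose origin is the TCP and whose axes are the flange's). Camera axes: x right, y down, z forward; pixel columns grow to the right and rows downward; lengths in m; the calibration is good to about 2 mm. A picture is of the moment at which its call begins: read the wrist's pose just before it. camera_info takes no time and is no camera call.
- robot.finish_job(): hands the job in; it is judged then, once.
The state is a dict: "clock": time; "qpos": joint angles; "joint_vel": joint speeds; "effort": joint torques, N m; "ee_pos": TCP position; "orientation": TCP orientation; "ft_force": force on the tool from outside, world axes, zero at the start; "moment": the same for the moment, N m; "width": finger opening in m; "grip_force": force on a finger pad.
Only numpy, scipy, OpenCV 4.12 (cv2) and the standard library are available. Lean on these libraries where they do the work, as an engineer would, in place of code of your own. Each camera call takes 0.05 s, during which the arm holds its last target. There are 200 camera calls.

TASK

Load the small curing chamber: swing its drop-down door fully open with the dark bar so that it bridges the gap to the stone plate, slide the open aluminium box from the plate across the door until it is wholly inside the chamber, then push the door back up until it is fully shut. The box must keep sliding on the surfaces, never lifted or tipped up, and the other things around stay where they are.

Things in the scene. Friction and masses are not known exactly. Their poses are not given: they have to be found in the camera images.
- station: Fixed apparatus: a white chamber and a dark grey stone plate side by side on one base. Origin on the bench (z = 0) below the middle of the door's hinge line. Axes: z up, x along the hinge and away from the robot, y from the chamber to the plate. All 'station' mm figures below are in this frame. Nothing stands beside the bar at x below -78, down to the bench
- chamber_floor (a point): Centre of the chamber's floor (station 0, -74, 68.5 mm), where a black outline shows the box's place. Chamber inside: x -65..65, y -148..0, floor to clear roof 81 mm; outside x -78..78, y -156..0, top at z 159. Its mouth is the plane y = 0, closed by the door. The roof's edge starts 20 mm behind the mouth, at y = -20
- plate_top (a point): Centre of the white outline on the stone plate's top (station 0, 178, 71.5 mm). The plate covers station x -78..172, y 88..290
- door (a joint): Door angle in rad, hinged along its lower edge. 0 = shut, upright; 1.571 = fully open, level, bridging chamber floor and plate (steps of 1.5 mm, downwards to the chamber). Stiff hinge (0.2 N m): it stays where left; about 4 N at the bar moves it. Aluminium panel 156 wide (station x), 80 high, 8 thick; shut, it fills station y 0..8, z 70..150 mm
- door_bar (a point): Grip point on the centre line of the door's dark round bar, 12 mm thick, parallel to the hinge near the free edge. It stands out towards the robot, free from station x -94 to -161 mm (cranked 20 mm at its root, so that it lies above the open door); this point is at x -125. At door angle a it is at station y = 74 sin a - 16 cos a, z = 70 + 74 cos a + 16 sin a (mm)
- door_hinge (a point): Centre of the door's hinge line (station 0, 0, 70 mm); the line runs along station x
- tray: The box to load: open-topped plain aluminium box, 100 (its x) by 120 (its y) by 45 mm high, walls and floor 6 mm, about 0.45 kg, empty, standing on the stone plate in or near the white outline, turned a little. Origin at the centre of its underside
- gauge: Bystander, black round pressure gauge with steel stem, 52 wide, 100 long, 23 high, lying at the far side of the stone plate. Origin under the dial
- jar: Bystander, small amber jar, 44 wide, 55 high, at the far side of the stone plate. Origin under its centre
- tip_rack: Bystander, white pipette tip box 85 x 125 x 50 on the bench left of the station. Origin under its centre
- beaker: Bystander, glass beaker 70 wide, 85 high on the bench left of the station. Origin under its centre
- wash_bottle: Bystander, white plastic bottle 64 wide, 160 high on the bench right of the station. Origin under its centre
- dish: Bystander, white ceramic dish 100 wide, 30 high on the bench right of the station. Origin under its centre
Things that resemble listed ones, but are neither listed nor needed, are in the scene too. Leave any brown or orange look-alike of the tray alone.

How it is judged:
By the outcome, as a careful person would: the job done as asked, in the order asked, and still so for the second after the job is handed in, with the robot touching nothing.
It also fails if it takes over 72 s, if anything falls off the work surface, if the arm or the gripper's body presses on something with over 40 N, if the wrist force passes 120 N, or if a joint passes its speed limit or range.

## Working session

There is one attempt and no reset: what is moved stays moved. The work goes in short steps, Python scripts to look and compute and a tool call to move; the robot and the scene stay as the last step left them, time stands still between calls to the robot, and variables do not carry over. Pictures are saved under pics/ and viewed, at most 10 in all, crops included, and the job is handed in when it is done.

Besides the shell and the picture viewer there is one more tool, called as a command line: name --argument value ..., lists and objects as JSON in quotes. apply_moves: Moves the arm, as the interface text tells. Its arguments: {"type":"object","properties":{"series":{"type":"array"},"claw":{"type":"number"}},"required":["series"]}

```bash
mkdir -p pics; ls
python3 - <<'E'
from cell import robot, grab_frame, camera_info
import cv2,numpy as np
s=robot.state();print(s)
for n in ("scene","top","wrist"):
    im,d=grab_frame(n);cv2.imwrite(f"pics/{n}0.png",im);np.savez(f"pics/{n}0.npz",im=im,d=d)
    print(n,camera_info(n))
E
```

```text
pics
{'clock': 0.0, 'qpos': array([ 1.06244848e+00,  3.51275776e-01,  1.65239710e+00, -7.68051019e-06,
        1.13909250e+00, -8.46022624e-02]), 'joint_vel': array([-0.00072033, -0.00104722, -0.00087625, -0.00053352,  0.00040216,
        0.00077966]), 'effort': array([ 1.12075584e-03, -5.06109846e+01, -2.91406703e+01, -1.78103880e-05,
        4.53936897e-03, -2.62115799e-05]), 'ee_pos': array([0.2259724 , 0.50108678, 0.23074702]), 'orientation': array([-1.67970740e-04,  2.10289571e-01,  9.77638968e-01, -5.61797199e-04]), 'ft_force': array([ 0.05593404,  0.47581993, -0.00185142]), 'moment': array([0.01308213, 0.02598732, 0.07611932]), 'grip_force': 0.0, 'width': 0.08544613043377962}
scene {'intrinsics': array([[364.92979361,   0.        , 318.83345382],
       [  0.        , 364.92979361, 197.61385114],
       [  0.        ,   0.        ,   1.        ]]), 'rvec': array([ 1.69624646,  1.47248083, -0.81810483]), 'tvec': array([-0.04632306, -0.181564  ,  1.7109477 ])}
top {'intrinsics': array([[460.43673584,   0.        , 324.79927167],
       [  0.        , 460.43673584, 196.57965986],
       [  0.        ,   0.        ,   1.        ]]), 'rvec': array([ 2.12657293, -2.14690459,  0.1725577 ]), 'tvec': array([0.01311144, 0.5285508 , 1.20571419])}
wrist {'intrinsics': array([[321.9439462 ,   0.        , 319.0452839 ],
       [  0.        , 321.9439462 , 200.91834916],
       [  0.        ,   0.        ,   1.        ]]), 'tool_from_camera': array([[ 7.73235811e-04, -9.62460284e-01, -2.71421450e-01,
         6.75404059e-02],
       [ 9.99999409e-01,  9.51724221e-04, -5.25976892e-04,
         1.52568937e-04],
       [ 7.64550237e-04, -2.71420883e-01,  9.62460451e-01,
        -1.42620988e-01],
       [ 0.00000000e+00,  0.00000000e+00,  0.00000000e+00,
         1.00000000e+00]])}
```

View pics/top0.png

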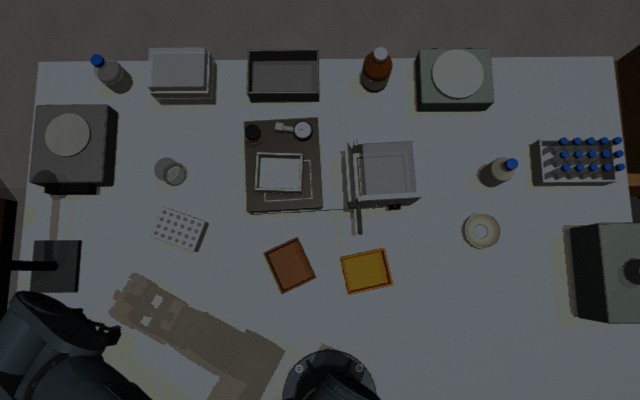

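View pics/scene0.png

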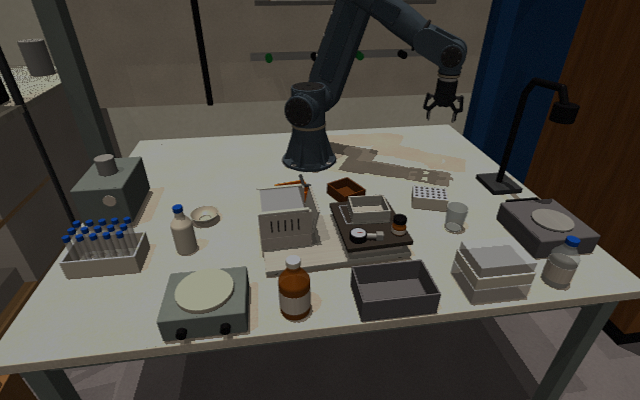

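The top view shows the plate at about (245–324, 118–213), the tray at (279,173), the chamber at (357–415, 142–205), and the door bar running down to (359,233). I'll measure these using depth and colour.

```bash
cat > h.py <<'E'
import numpy as np,cv2
from cell import robot,grab_frame,camera_info
def cam(n):
    c=camera_info(n);R=cv2.Rodrigues(c["rvec"])[0];return c["intrinsics"],R,c["tvec"]
def cloud(n,d):
    K,R,t=cam(n);v,u=np.mgrid[:400,:640]
    p=np.stack([(u-K[0,2])/K[0,0]*d,(v-K[1,2])/K[1,1]*d,d],-1)
    return (p-t)@R
def ray(n,uv,z):
    K,R,t=cam(n);uv=np.atleast_2d(uv)
    q=np.c_[(uv-K[[0,1],[2,2]])/K[[0,1],[0,1]],np.ones(len(uv))]@R;o=-R.T@t
    return o+q*((z-o[2])/q[:,2])[:,None]
E
python3 - <<'E'
from h import *
f=np.load("pics/top0.npz");im,d=f["im"],f["d"];P=cloud("top",d)
roi=np.zeros((400,640),bool);roi[100:250,235:430]=1
z=P[...,2]
h,e=np.histogram(z[roi],np.arange(0,.18,.004));print([(round(a,3),int(b)) for a,b in zip(e,h) if b>20])
def rect(m,nm):
    p=(P[m][:,:2]*1000).astype(np.float32);r=cv2.minAreaRect(p);print(nm,m.sum(),r,cv2.boxPoints(r).round(0).tolist(),'z',np.median(z[m]))
def big(m):
    n,l,s,_=cv2.connectedComponentsWithStats(m.astype(np.uint8));return l==1+np.argmax(s[1:,4])
L=roi.copy();L[:,335:]=0
Rr=roi.copy();Rr[:,:340]=0
rect(big(L&(z>.064)&(z<.080)),"plate")
rect(big(L&(z>.108)&(z<.125)),"tray rim")
rect(big(Rr&(z>.150)&(z<.168)),"chamber top")
b=Rr&(z>.115)&(z<.165);b[:208]=0;rect(big(b),"bar")
print(P[b][:,2].mean(),np.c_[P[b].min(0),P[b].max(0)])
x0,y0,x1,y1=235,100,430,250
c=cv2.resize(im[y0:y1,x0:x1],None,fx=4,fy=4,interpolation=cv2.INTER_CUBIC);c=cv2.convertScaleAbs(c,alpha=1.6,beta=20)
cv2.imwrite("pics/topc.png",c)
E
```

```text
[(np.float64(0.0), 4861), (np.float64(0.004), 567), (np.float64(0.008), 71), (np.float64(0.012), 69), (np.float64(0.016), 331), (np.float64(0.02), 1790), (np.float64(0.024), 1334), (np.float64(0.028), 145), (np.float64(0.032), 22), (np.float64(0.036), 24), (np.float64(0.04), 79), (np.float64(0.044), 65), (np.float64(0.048), 25), (np.float64(0.056), 46), (np.float64(0.06), 87), (np.float64(0.064), 723), (np.float64(0.068), 2558), (np.float64(0.072), 1742), (np.float64(0.076), 839), (np.float64(0.08), 206), (np.float64(0.084), 110), (np.float64(0.088), 218), (np.float64(0.092), 278), (np.float64(0.096), 131), (np.float64(0.1), 83), (np.float64(0.104), 74), (np.float64(0.108), 83), (np.float64(0.112), 245), (np.float64(0.116), 205), (np.float64(0.12), 71), (np.float64(0.124), 140), (np.float64(0.128), 70), (np.float64(0.132), 35), (np.float64(0.136), 38), (np.float64(0.14), 75), (np.float64(0.144), 214), (np.float64(0.148), 510), (np.float64(0.152), 1946), (np.float64(0.156), 1085), (np.float64(0.16), 99)]
plate 4221 ((616.2386474609375, 121.98640441894531), (251.88279724121094, 202.1332244873047), 2.780564308166504) [[486.0, 217.0], [495.0, 15.0], [747.0, 27.0], [737.0, 229.0]] z 0.07097387230547478
tray rim 430 ((584.7272338867188, 128.120361328125), (120.73899841308594, 101.17406463623047), 87.61995697021484) [[532.0, 70.0], [633.0, 66.0], [638.0, 186.0], [537.0, 191.0]] z 0.11517377569428931
chamber top 3412 ((582.104248046875, -148.25491333007812), (157.5978546142578, 155.38204956054688), 2.6489956378936768) [[500.0, -74.0], [507.0, -230.0], [664.0, -222.0], [657.0, -67.0]] z 0.15504534919423457
bar 128 ((450.1971435546875, -74.78328704833984), (64.6663589477539, 12.129706382751465), 2.4617156982421875) [[418.0, -70.0], [418.0, -82.0], [483.0, -79.0], [482.0, -67.0]] z 0.15002168717239633
0.14986709027745954 [[ 0.41794087  0.48331403]
 [-0.08074382 -0.05428979]
 [ 0.14066559  0.15482552]]
```

View pics/topc.png

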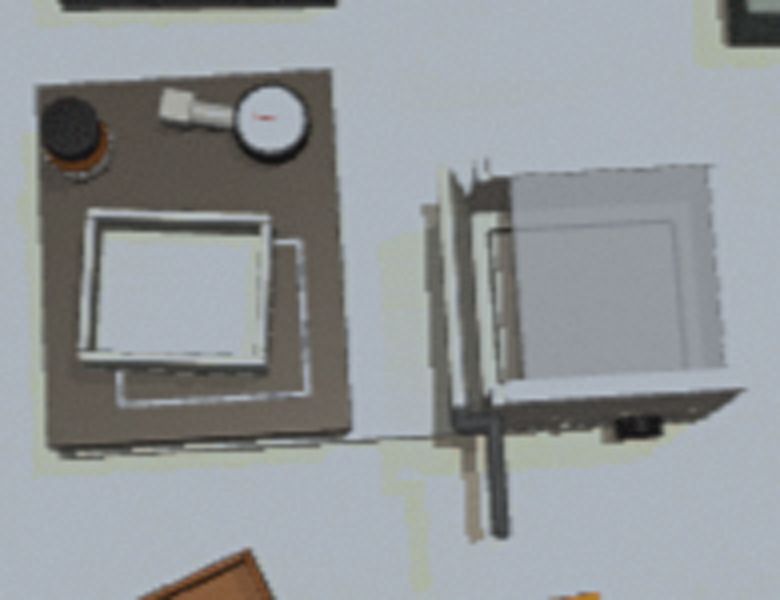

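The crop shows the door ajar: its bar lies at about (495,480), which puts it at station y≈+1, or a≈0.23 rad. The tray is turned about −5° relative to the station and sits about +16 mm in x. Next I'll write a helper that converts station targets to tool-axis moves.

```bash
cat >> h.py <<'E'
from scipy.spatial.transform import Rotation as Ro
O=np.array([578.3,-69.7,0]);YAW=0.0475
S=Ro.from_euler('z',YAW)
def st(p_world_m): return S.inv().apply(np.atleast_2d(p_world_m)*1000-O)
def cur():
    s=robot.state();q=s["orientation"];return s,Ro.from_quat(np.r_[q[1:],q[0]]),s["ee_pos"]*1000
BAR=Ro.from_matrix(np.array([[-1,0,0],[0,1,0],[0,0,-1]]).T)   # tool x=-X,y=+Y,z=down (station)
PUSH=Ro.from_matrix(np.array([[0,1,0],[1,0,0],[0,0,-1]]).T)   # tool x=+Y,y=+X
def plan(*targets,ori=None):
    "targets: station xyz mm of TCP; ori: station orientation"
    s,R,p=cur();print("clock",s["clock"],"st",st(s["ee_pos"]).round(1),"F",s["ft_force"].round(1),"w",round(s["width"]*1000,1),"g",s["grip_force"],"q",s["qpos"].round(2))
    for t in targets:
        w=S.apply(t)+O
        print(t,"->",R.inv().apply(w-p).round(1),(R.inv()*S*ori).as_rotvec().round(4) if ori else "")
E
python3 - <<'E'
from h import *
plan([-128,1,260],[-128,1,127],ori=BAR)
E
```

```text
clock 0.15 st [[-324.8  586.9  230.9]] F [ 0.4 -0.3 -0. ] w 85.3 g 0.0 q [ 1.06  0.35  1.65  0.    1.14 -0.08]
[-128, 1, 260] -> [-441.4 -432.7  -28.8] [-8.000e-04 -3.000e-04 -4.713e-01]
[-128, 1, 127] -> [-441.4 -432.6  104.2] [-8.000e-04 -3.000e-04 -4.713e-01]
```

apply_moves --series '[{"translation":[-44,-43,-29],"delta_rot":[0,0,-0.1]},{"translation":[-80,-80,-29],"delta_rot":[0,0,-0.2]},{"translation":[-115,-115,-29],"delta_rot":[0,0,-0.3]},{"translation":[-150,-150,-29],"delta_rot":[0,0,-0.4]},{"translation":[-185,-185,-29],"delta_rot":[0,0,-0.471]},{"translation":[-220,-220,-29],"delta_rot":[0,0,-0.471]},{"translation":[-255,-252,-29],"delta_rot":[0,0,-0.471]},{"translation":[-290,-285,-29],"delta_rot":[0,0,-0.471]},{"translation":[-325,-320,-29],"delta_rot":[0,0,-0.471]},{"translation":[-360,-353,-29],"delta_rot":[0,0,-0.471]}]' --claw 100

```text
clock: 1.15
ee_pos: [0.4058, 0.0381, 0.2604]
orientation: [0.0, -0.024, 1.0, 0.0]
ft_force: [1.4, 0.9, 0.3]
width: 0.0855
grip_force: 0.0
```

Run:
```python
from h import *
plan([-128,1,260],[-128,1,127],ori=BAR)
```

```text
clock 1.15 st [[-167.2  115.9  260.4]] F [1.4 0.9 0.3] w 85.5 g 0.0 q [-0.02  0.05  1.95  0.    1.14 -1.64]
[-128, 1, 260] -> [ -39.2 -114.9    0.4] [ 0.0001  0.0004 -0.0004]
[-128, 1, 127] -> [ -39.2 -114.9  133.4] [ 0.0001  0.0004 -0.0004]
```

apply_moves --series '[{"translation":[-15,-46,0],"delta_rot":[0,0,0]},{"translation":[-30,-90,0],"delta_rot":[0,0,0]},{"translation":[-36,-108,5],"delta_rot":[0,0,0]},{"translation":[-36,-108,30],"delta_rot":[0,0,0]},{"translation":[-36,-108,55],"delta_rot":[0,0,0]},{"translation":[-36,-108,60],"delta_rot":[0,0,0]},{"translation":[-36,-108,60],"delta_rot":[0,0,0]},{"translation":[-36,-108,60],"delta_rot":[0,0,0]},{"translation":[-36,-108,60],"delta_rot":[0,0,0]},{"translation":[-36,-108,60],"delta_rot":[0,0,0]}]'

```text
clock: 2.15
ee_pos: [0.447, -0.066, 0.2011]
orientation: [0.001, -0.024, 1.0, -0.0]
ft_force: [0.3, 0.4, -0.2]
width: 0.0855
grip_force: 0.0
```

Run:
```python
from h import *
im,d=grab_frame("wrist");cv2.imwrite("pics/w1.png",im)
plan([-128,1,127],ori=BAR)
```

```text
clock 2.2 st [[-131.    10.   200.9]] F [-0.3  0.4  0.9] w 85.5 g 0.0 q [-0.25  0.21  1.93 -0.    1.   -1.87]
[-128, 1, 127] -> [-2.9 -8.9 74. ] [-0.0004  0.0011 -0.0001]
```

View pics/w1.png

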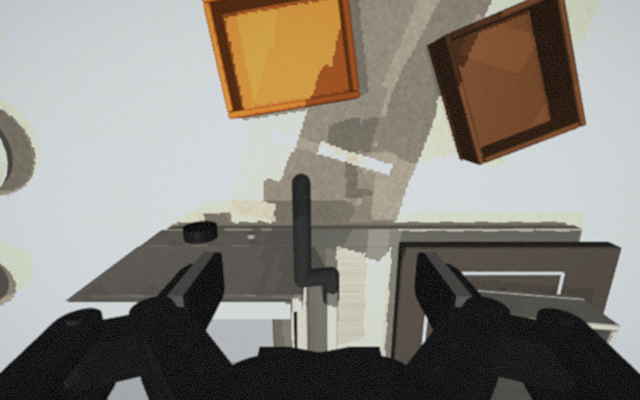

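The wrist view shows the bar at column 302, between the fingers (centre column 319), so it lies about 10 mm to −y. I'll descend and grip it.

apply_moves --series '[{"translation":[-3,-10,10],"delta_rot":[0,0,0]},{"translation":[-3,-10,30],"delta_rot":[0,0,0]},{"translation":[-3,-10,50],"delta_rot":[0,0,0]},{"translation":[-3,-10,65],"delta_rot":[0,0,0]},{"translation":[-3,-10,74],"delta_rot":[0,0,0]},{"translation":[-3,-10,74],"delta_rot":[0,0,0]},{"translation":[-3,-10,74],"delta_rot":[0,0,0]},{"translation":[-3,-10,74],"delta_rot":[0,0,0]},{"translation":[-3,-10,74],"delta_rot":[0,0,0]},{"translation":[-3,-10,74],"delta_rot":[0,0,0]}]'

```text
clock: 3.2
ee_pos: [0.4503, -0.0759, 0.1267]
orientation: [0.0, -0.024, 1.0, -0.0]
ft_force: [0.7, -0.2, -0.3]
width: 0.0859
grip_force: 0.0
```

apply_moves --series '[{"translation":[0,0,0],"delta_rot":[0,0,0]},{"translation":[0,0,0],"delta_rot":[0,0,0]},{"translation":[0,0,0],"delta_rot":[0,0,0]},{"translation":[0,0,0],"delta_rot":[0,0,0]},{"translation":[0,0,0],"delta_rot":[0,0,0]},{"translation":[0,0,0],"delta_rot":[0,0,0]},{"translation":[0,0,0],"delta_rot":[0,0,0]},{"translation":[0,0,0],"delta_rot":[0,0,0]},{"translation":[0,0,0],"delta_rot":[0,0,0]},{"translation":[0,0,0],"delta_rot":[0,0,0]}]' --claw 0

```text
clock: 4.2
ee_pos: [0.4502, -0.0759, 0.1264]
orientation: [0.0, -0.024, 1.0, -0.0]
ft_force: [-2.2, -1.6, 5.8]
width: 0.0099
grip_force: 58.4
```

Run:
```python
from h import *
plan([-128,1,127])
# arc: TCP z = bar z - 19 ; from current angle
s,_,_=cur();c=st(s["ee_pos"])[0]
a0=np.arctan2(16,74)+np.arcsin(np.clip(c[1]/np.hypot(74,16),-1,1));print("a0",a0, "zbar model",70+74*np.cos(a0)+16*np.sin(a0),"tcp+19",c[2]+19)
b=lambda a:np.array([74*np.sin(a)-16*np.cos(a),74*np.cos(a)+16*np.sin(a)])
for a in np.linspace(a0,1.571,21)[1:]:
    print(round(a,3),(b(a)-b(a0)).round(1).tolist())
```

```text
clock 4.2 st [[-1.283e+02 -1.000e-01  1.264e+02]] F [-2.2 -1.6  5.8] w 9.9 g 58.43748092651367 q [-0.27  0.34  1.98 -0.    0.82 -1.89]
[-128, 1, 127] -> [-0.3  1.1 -0.6] 
a0 0.2117382083804078 zbar model 145.70991839898787 tcp+19 145.42447858817584
0.28 [5.1, -0.2]
0.348 [10.3, -0.7]
0.416 [15.3, -1.5]
0.484 [20.3, -2.8]
0.552 [25.2, -4.3]
0.62 [30.0, -6.2]
0.687 [34.7, -8.4]
0.755 [39.2, -10.9]
0.823 [43.5, -13.7]
0.891 [47.6, -16.8]
0.959 [51.5, -20.1]
1.027 [55.2, -23.7]
1.095 [58.6, -27.6]
1.163 [61.7, -31.7]
1.231 [64.5, -36.0]
1.299 [67.1, -40.4]
1.367 [69.3, -45.1]
1.435 [71.2, -49.8]
1.503 [72.8, -54.7]
1.571 [74.1, -59.7]
```

apply_moves --series '[{"translation":[0,5,0],"delta_rot":[0,0,0]},{"translation":[0,10,0.7],"delta_rot":[0,0,0]},{"translation":[0,15.3,1.5],"delta_rot":[0,0,0]},{"translation":[0,20.3,2.8],"delta_rot":[0,0,0]},{"translation":[0,25.2,4.3],"delta_rot":[0,0,0]},{"translation":[0,30,6.2],"delta_rot":[0,0,0]},{"translation":[0,34.7,8.4],"delta_rot":[0,0,0]},{"translation":[0,39.2,10.9],"delta_rot":[0,0,0]},{"translation":[0,43.5,13.7],"delta_rot":[0,0,0]},{"translation":[0,47.6,16.8],"delta_rot":[0,0,0]}]'

```text
clock: 5.2
ee_pos: [0.4482, -0.0287, 0.1094]
orientation: [0.0, -0.024, 1.0, -0.001]
ft_force: [0.7, -10.4, 1.0]
width: 0.01
grip_force: 59.1
```

Forces are low, so I'll do the second half of the arc.

apply_moves --series '[{"translation":[0,3.9,3.3],"delta_rot":[0,0,0]},{"translation":[0,7.6,6.9],"delta_rot":[0,0,0]},{"translation":[0,11,10.8],"delta_rot":[0,0,0]},{"translation":[0,14.1,14.9],"delta_rot":[0,0,0]},{"translation":[0,16.9,19.2],"delta_rot":[0,0,0]},{"translation":[0,19.5,23.6],"delta_rot":[0,0,0]},{"translation":[0,21.7,28.3],"delta_rot":[0,0,0]},{"translation":[0,23.6,33],"delta_rot":[0,0,0]},{"translation":[0,25.2,38],"delta_rot":[0,0,0]},{"translation":[0,26.5,43],"delta_rot":[0,0,0]}]'

```text
clock: 6.2
ee_pos: [0.4479, -0.0034, 0.0684]
orientation: [0.001, -0.024, 1.0, -0.002]
ft_force: [-14.6, -31.7, 78.4]
width: 0.0095
grip_force: 69.4
```

Run:
```python
from h import *
plan([-128,74,67])
```

```text
clock 6.2 st [[-127.1   72.5   68.4]] F [-14.6 -31.7  78.4] w 9.5 g 69.37925040721893 q [-0.11  0.43  2.04 -0.    0.67 -1.73]
[-128, 74, 67] -> [0.9 1.5 1.4]
```

The stop is reached, with 78 N upward. I'll ease off, release, and lift straight up.

apply_moves --series '[{"translation":[0,-0.5,-1],"delta_rot":[0,0,0]},{"translation":[0,-0.5,-1],"delta_rot":[0,0,0]},{"translation":[0,-0.5,-1],"delta_rot":[0,0,0]},{"translation":[0,-0.5,-1],"delta_rot":[0,0,0]},{"translation":[0,-0.5,-1],"delta_rot":[0,0,0]},{"translation":[0,-0.5,-1],"delta_rot":[0,0,0]},{"translation":[0,-0.5,-25],"delta_rot":[0,0,0]},{"translation":[0,-0.5,-65],"delta_rot":[0,0,0]},{"translation":[0,-0.5,-110],"delta_rot":[0,0,0]},{"translation":[0,-0.5,-130],"delta_rot":[0,0,0]}]' --claw 100

```text
clock: 7.2
ee_pos: [0.4477, -0.0023, 0.1999]
orientation: [0.002, -0.024, 1.0, -0.0]
ft_force: [0.3, -1.0, -0.7]
width: 0.0858
grip_force: 0.0
```

Run:
```python
from h import *
plan([15,197,200],[15,197,94],ori=BAR)
im,d=grab_frame("top");P=cloud("top",d);q=st(P.reshape(-1,3)/1).reshape(400,640,3)
z=q[...,2]
m=(q[...,0]>-70)&(q[...,0]<70)&(q[...,1]>5)&(q[...,1]<75);print("door z",np.percentile(z[m],[5,25,50,75,95]))
for y in (10,30,50,70): 
    k=m&(abs(q[...,1]-y)<6);print(y,np.median(z[k]))
cv2.imwrite("pics/t2.png",cv2.resize(im[100:250,235:430],None,fx=4,fy=4))
```

```text
clock 7.2 st [[-127.3   73.5  199.9]] F [ 0.3 -1.  -0.7] w 85.8 g 0.0 q [-0.11  0.2   1.94  0.    0.99 -1.73]
[15, 197, 200] -> [-142.3  123.5    0.4] [-0.0006  0.0042 -0.0002]
[15, 197, 94] -> [-141.8  123.6  106.4] [-0.0006  0.0042 -0.0002]
door z [65.56475906 68.01867181 69.65432619 71.01022268 73.30660455]
10 69.49977937597558
30 69.67254915372953
50 69.83107454904733
70 69.92296368389552
```

View pics/t2.png

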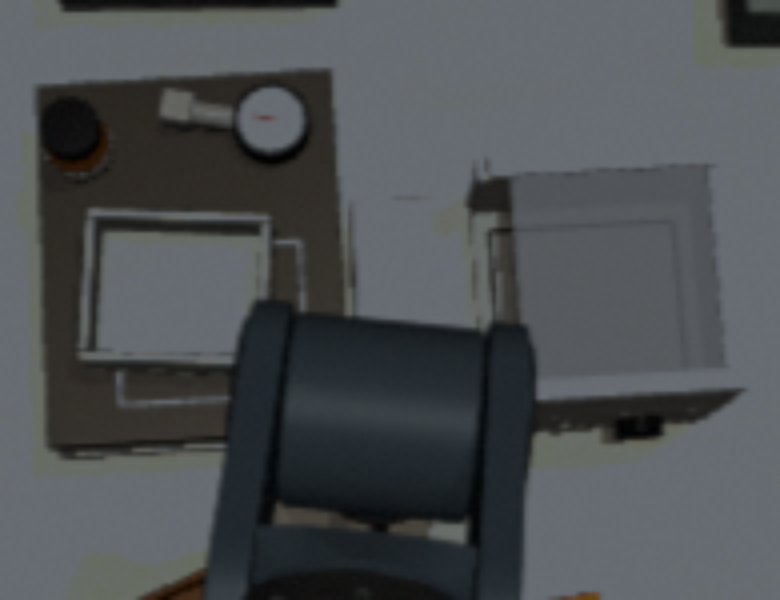

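The view shows the door lying level across the gap, around (410,270), with the tray untouched. Next I'll nudge the tray sideways from inside by pushing its −x wall with two spread fingers, which also squares it.

apply_moves --series '[{"translation":[-36,31,0],"delta_rot":[0,0,0]},{"translation":[-72,62,0],"delta_rot":[0,0,0]},{"translation":[-108,93,0],"delta_rot":[0,0,0]},{"translation":[-144,124,0],"delta_rot":[0,0,0]},{"translation":[-147,124,20],"delta_rot":[0,0,0]},{"translation":[-147,124,50],"delta_rot":[0,0,0]},{"translation":[-147,124,75],"delta_rot":[0,0,0]},{"translation":[-147,124,75],"delta_rot":[0,0,0]},{"translation":[-147,124,75],"delta_rot":[0,0,0]},{"translation":[-147,124,75],"delta_rot":[0,0,0]}]' --claw 60

```text
clock: 8.25
ee_pos: [0.5884, 0.1285, 0.1229]
orientation: [0.001, -0.024, 1.0, 0.0]
ft_force: [-0.4, -0.5, 0.9]
width: 0.0513
grip_force: 0.0
```

Run:
```python
from h import *
plan([20,197,88],[-33,197,88],ori=BAR)
```

```text
clock 8.25 st [[ 19.5 197.5 122.9]] F [-0.4 -0.5  0.9] w 51.3 g 0.0 q [ 0.14  0.57  1.61 -0.    0.97 -1.48]
[20, 197, 88] -> [-0.5 -0.5 34.9] [ 0.0002  0.002  -0.0003]
[-33, 197, 88] -> [52.5 -0.6 34.8] [ 0.0002  0.002  -0.0003]
```

apply_moves --series '[{"translation":[0,0,20],"delta_rot":[0,0,0]},{"translation":[0,0,34],"delta_rot":[0,0,0]},{"translation":[8,0,34],"delta_rot":[0,0,0]},{"translation":[16,0,34],"delta_rot":[0,0,0]},{"translation":[22,0,34],"delta_rot":[0,0,0]},{"translation":[28,0,34],"delta_rot":[0,0,0]},{"translation":[34,0,34],"delta_rot":[0,0,0]},{"translation":[40,0,34],"delta_rot":[0,0,0]},{"translation":[45,0,34],"delta_rot":[0,0,0]},{"translation":[49,0,34],"delta_rot":[0,0,0]}]'

```text
clock: 9.25
ee_pos: [0.5389, 0.1262, 0.088]
orientation: [0.001, -0.024, 1.0, 0.0]
ft_force: [4.0, 0.8, 2.1]
width: 0.0514
grip_force: 2.0
```

apply_moves --series '[{"translation":[2,0,0],"delta_rot":[0,0,0]},{"translation":[3,0,0],"delta_rot":[0,0,0]},{"translation":[3,0,0],"delta_rot":[0,0,0]},{"translation":[3,0,0],"delta_rot":[0,0,0]},{"translation":[0,0,0],"delta_rot":[0,0,0]},{"translation":[-3,0,0],"delta_rot":[0,0,0]},{"translation":[-3,0,-20],"delta_rot":[0,0,0]},{"translation":[-3,0,-60],"delta_rot":[0,0,0]},{"translation":[-3,0,-110],"delta_rot":[0,0,0]},{"translation":[-3,0,-112],"delta_rot":[0,0,0]}]'

```text
clock: 10.25
ee_pos: [0.5441, 0.1267, 0.2051]
orientation: [0.004, -0.024, 1.0, 0.001]
ft_force: [0.7, -0.4, -0.7]
width: 0.0513
grip_force: 0.0
```

```bash
cat >> h.py <<'E'
def tray(n="top",zlo=106,zhi=126,ylim=(90,280)):
    im,d=grab_frame(n);q=st(cloud(n,d).reshape(-1,3)).reshape(400,640,3)
    m=(q[...,2]>zlo)&(q[...,2]<zhi)&(abs(q[...,0])<85)&(q[...,1]>ylim[0])&(q[...,1]<ylim[1])
    print("n",m.sum(),cv2.minAreaRect(q[m][:,:2].astype(np.float32)));return im,q
E
python3 - <<'E'
from h import *
T=Ro.from_euler('x',-20,degrees=True)*PUSH   # check axis below
print("tool z",T.apply([0,0,1]))
plan([0,197,200],[0,300,200],ori=T)
im,q=tray()
cv2.imwrite("pics/t3.png",cv2.convertScaleAbs(cv2.resize(im[100:250,235:430],None,fx=4,fy=4),alpha=1.6))
E
```

```text
tool z [ 0.         -0.34202014 -0.93969262]
clock 10.25 st [[-24.8 197.8 205.1]] F [ 0.7 -0.4 -0.7] w 51.3 g 0.0 q [ 0.15  0.39  1.66  0.    1.08 -1.47]
[0, 197, 200] -> [-24.8  -0.8   5.3] [ 0.2809 -0.2681  1.5516]
[0, 300, 200] -> [-24.8 102.2   5.4] [ 0.2809 -0.2681  1.5516]
n 63 ((0.3476524353027344, 143.96835327148438), (100.37358093261719, 6.085226058959961), 0.13889627158641815)
```

View pics/t3.png

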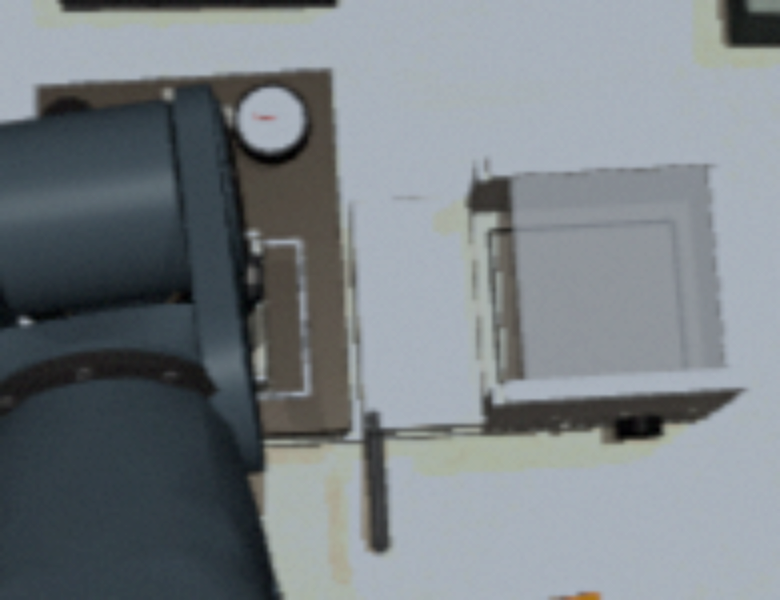

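The tray's visible front wall is centred at x=0.3 mm and squared to 0.1°. The view shows it at about (257,320), partly behind the arm. Now I'll swing the tool behind the tray with a 20° lean.

apply_moves --series '[{"translation":[-5,15,5],"delta_rot":[0.026,-0.025,0.146]},{"translation":[-10,35,5],"delta_rot":[0.053,-0.05,0.292]},{"translation":[-15,55,5],"delta_rot":[0.079,-0.075,0.438]},{"translation":[-20,75,5],"delta_rot":[0.106,-0.1,0.584]},{"translation":[-25,90,5],"delta_rot":[0.132,-0.125,0.73]},{"translation":[-25,97,5],"delta_rot":[0.158,-0.15,0.875]},{"translation":[-25,97,5],"delta_rot":[0.185,-0.175,1.02]},{"translation":[-25,97,5],"delta_rot":[0.21,-0.2,1.165]},{"translation":[-25,97,5],"delta_rot":[0.237,-0.226,1.31]},{"translation":[-25,97,5],"delta_rot":[0.263,-0.25,1.455]}]'

```text
clock: 11.3
ee_pos: [0.5614, 0.2242, 0.1928]
orientation: [0.116, 0.646, 0.745, -0.118]
ft_force: [0.5, 0.5, 1.1]
width: 0.0512
grip_force: 0.0
```

Run:
```python
from h import *
T=Ro.from_euler('x',-20,degrees=True)*PUSH
plan([0,293,200],[0,293,93],ori=T)
```

```text
clock 11.3 st [[ -3.  294.4 192.8]] F [0.5 0.5 1.1] w 51.2 g 0.0 q [ 0.44  0.56  1.46 -0.33  1.26  0.42]
[0, 293, 200] -> [-4.   2.6 -6.4] [ 0.0057 -0.0152  0.0948]
[0, 293, 93] -> [30.9  5.4 94.7] [ 0.0057 -0.0152  0.0948]
```

apply_moves --series '[{"translation":[0,3,0],"delta_rot":[0.006,-0.015,0.095]},{"translation":[6,3,19],"delta_rot":[0.006,-0.015,0.095]},{"translation":[12,4,38],"delta_rot":[0.006,-0.015,0.095]},{"translation":[19,4,58],"delta_rot":[0.006,-0.015,0.095]},{"translation":[25,5,77],"delta_rot":[0.006,-0.015,0.095]},{"translation":[31,5.4,94],"delta_rot":[0.006,-0.015,0.095]},{"translation":[31,5.4,94],"delta_rot":[0.006,-0.015,0.095]},{"translation":[31,5.4,94],"delta_rot":[0.006,-0.015,0.095]},{"translation":[31,5.4,94],"delta_rot":[0.006,-0.015,0.095]},{"translation":[31,5.4,94],"delta_rot":[0.006,-0.015,0.095]}]'

```text
clock: 12.3
ee_pos: [0.5656, 0.2239, 0.0964]
orientation: [0.126, 0.678, 0.715, -0.118]
ft_force: [-0.3, 0.6, 0.5]
width: 0.0511
grip_force: 0.0
```

Run:
```python
from h import *
T=Ro.from_euler('x',-20,degrees=True)*PUSH
plan([0,272,93],[0,172,93],[0,100,93],[0,-4,91],ori=T)
```

```text
clock 12.3 st [[  1.3 293.9  96.4]] F [-0.3  0.6  0.5] w 51.1 g 0.0 q [ 0.44  0.69  1.51 -0.36  1.1   0.58]
[0, 272, 93] -> [-19.4  -1.4  10.6] [ 0.0043 -0.0031  0.0041]
[0, 172, 93] -> [-113.5   -1.9   44.5] [ 0.0043 -0.0031  0.0041]
[0, 100, 93] -> [-181.2   -2.3   68.9] [ 0.0043 -0.0031  0.0041]
[0, -4, 91] -> [-278.4   -2.8  106. ] [ 0.0043 -0.0031  0.0041]
```

apply_moves --series '[{"translation":[-17,-1.4,10],"delta_rot":[0.004,-0.003,0.004]},{"translation":[-24,-1.4,12],"delta_rot":[0.004,-0.003,0.004]},{"translation":[-32,-1.4,15],"delta_rot":[0.004,-0.003,0.004]},{"translation":[-41,-1.5,18],"delta_rot":[0.004,-0.003,0.004]},{"translation":[-50,-1.5,21.5],"delta_rot":[0.004,-0.003,0.004]},{"translation":[-60,-1.6,25],"delta_rot":[0.004,-0.003,0.004]},{"translation":[-70,-1.7,29],"delta_rot":[0.004,-0.003,0.004]},{"translation":[-80,-1.7,32.5],"delta_rot":[0.004,-0.003,0.004]},{"translation":[-90,-1.8,36],"delta_rot":[0.004,-0.003,0.004]},{"translation":[-98,-1.8,39],"delta_rot":[0.004,-0.003,0.004]}]'

```text
clock: 13.3
ee_pos: [0.569, 0.1173, 0.0921]
orientation: [0.125, 0.68, 0.713, -0.12]
ft_force: [-0.9, 3.9, 2.4]
width: 0.0511
grip_force: 1.9
```

Run:
```python
from h import *
T=Ro.from_euler('x',-20,degrees=True)*PUSH
plan([0,100,93],[0,-4,91],ori=T)
tray(ylim=(20,200))
```

```text
clock 13.3 st [[ -0.4 187.3  92.1]] F [-0.9  3.9  2.4] w 51.1 g 1.9036768656224012 q [ 0.28  0.63  1.63 -0.41  1.    0.47]
[0, 100, 93] -> [-82.3   0.4  29.1] [-0.001   0.0004  0.0002]
[0, -4, 91] -> [-179.3    0.4   66.6] [-0.001   0.0004  0.0002]
n 468 ((0.8804206848144531, 130.73634338378906), (100.90692901611328, 137.64967346191406), 0.04033181071281433)
```

apply_moves --series '[{"translation":[-9,0,3],"delta_rot":[0,0,0]},{"translation":[-18,0,6.3],"delta_rot":[0,0,0]},{"translation":[-27,0,9.5],"delta_rot":[0,0,0]},{"translation":[-36,0,13],"delta_rot":[0,0,0]},{"translation":[-45,0,16],"delta_rot":[0,0,0]},{"translation":[-54,0,19.3],"delta_rot":[0,0,0]},{"translation":[-63,0,22.5],"delta_rot":[0,0,0]},{"translation":[-72,0,26],"delta_rot":[0,0,0]},{"translation":[-81,0,29],"delta_rot":[0,0,0]},{"translation":[-87,0,31.3],"delta_rot":[0,0,0]}]'

```text
clock: 14.35
ee_pos: [0.5733, 0.025, 0.0924]
orientation: [0.125, 0.68, 0.713, -0.12]
ft_force: [0.1, 1.2, -0.8]
width: 0.0512
grip_force: 0.9
```

Run:
```python
from h import *
T=Ro.from_euler('x',-20,degrees=True)*PUSH
plan([0,-4,92],ori=T)
tray(ylim=(-18,60))
```

```text
clock 14.35 st [[-0.5 94.8 92.4]] F [ 0.1  1.2 -0.8] w 51.2 g 0.9182324213907123 q [ 0.12  0.6   1.69 -0.44  0.93  0.35]
[0, -4, 92] -> [-92.7   0.5  34.2] [-0.0013  0.0005  0.0002]
n 195 ((-2.4805831909179688, 20.58147621154785), (152.44845581054688, 77.14068603515625), 0.0004639726539608091)
```

apply_moves --series '[{"translation":[-9,0,3.3],"delta_rot":[0,0,0]},{"translation":[-18,0,6.6],"delta_rot":[0,0,0]},{"translation":[-27,0,10],"delta_rot":[0,0,0]},{"translation":[-36,0,13.3],"delta_rot":[0,0,0]},{"translation":[-45,0,16.6],"delta_rot":[0,0,0]},{"translation":[-54,0,20],"delta_rot":[0,0,0]},{"translation":[-62,0,23],"delta_rot":[0,0,0]},{"translation":[-70,0,25.8],"delta_rot":[0,0,0]},{"translation":[-76,0,28],"delta_rot":[0,0,0]},{"translation":[-80,0,29.5],"delta_rot":[0,0,0]}]'

```text
clock: 15.4
ee_pos: [0.5774, -0.0599, 0.0921]
orientation: [0.125, 0.68, 0.713, -0.12]
ft_force: [0.5, 1.6, -0.6]
width: 0.0514
grip_force: 0.9
```

Run:
```python
from h import *
T=Ro.from_euler('x',-20,degrees=True)*PUSH
plan([0,-4,92],ori=T)
im,_=grab_frame("top")
cv2.imwrite("pics/t4.png",cv2.convertScaleAbs(cv2.resize(im[100:250,235:430],None,fx=4,fy=4),alpha=1.6))
```

```text
clock 15.4 st [[-0.4  9.9 92.1]] F [ 0.5  1.6 -0.6] w 51.4 g 0.8682895358651876 q [-0.03  0.59  1.71 -0.46  0.87  0.23]
[0, -4, 92] -> [-13.    0.4   4.8] [-0.0012  0.0005  0.0003]
```

View pics/t4.png

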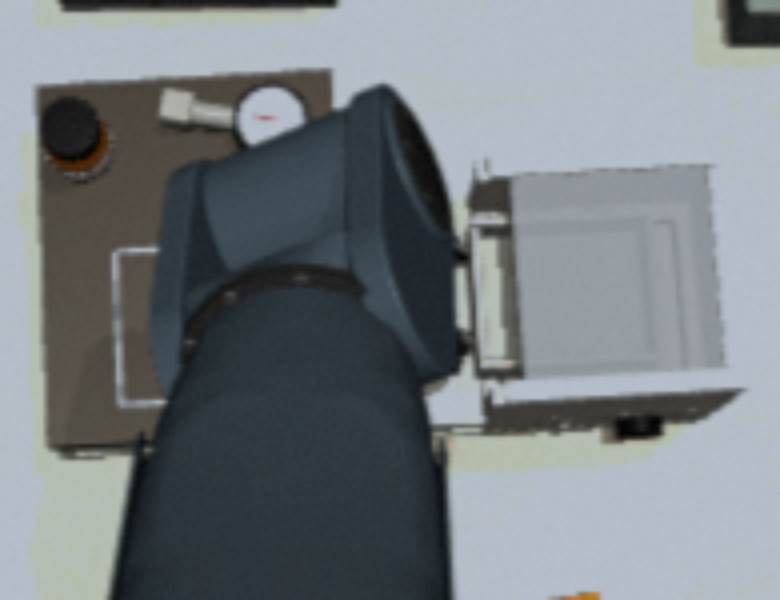

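The view shows the tray straight and mostly inside, with its front wall at column ~650 and the outline edge at ~680. I'll push the last 14 mm, then back off.

apply_moves --series '[{"translation":[-4,0,1.5],"delta_rot":[0,0,0]},{"translation":[-8,0,3],"delta_rot":[0,0,0]},{"translation":[-11,0,4],"delta_rot":[0,0,0]},{"translation":[-13,0,4.8],"delta_rot":[0,0,0]},{"translation":[-13,0,4.8],"delta_rot":[0,0,0]},{"translation":[-13,0,4.8],"delta_rot":[0,0,0]},{"translation":[-8,0,3],"delta_rot":[0,0,0]},{"translation":[20,0,-7.5],"delta_rot":[0,0,0]},{"translation":[50,0,-35],"delta_rot":[0,0,0]},{"translation":[80,0,-80],"delta_rot":[0,0,0]}]'

```text
clock: 16.45
ee_pos: [0.5713, 0.041, 0.1363]
orientation: [0.124, 0.68, 0.713, -0.122]
ft_force: [0.5, -0.7, 0.3]
width: 0.0514
grip_force: 0.0
```

Run:
```python
from h import *
plan([-127,73.5,210],[-127,73.5,67],ori=BAR)
tray(ylim=(-150,0))
im,_=grab_frame("top")
cv2.imwrite("pics/t5.png",cv2.convertScaleAbs(cv2.resize(im[100:250,235:430],None,fx=4,fy=4),alpha=1.6))
```

```text
clock 16.45 st [[ -1.7 110.9 136.3]] F [ 0.5 -0.7  0.3] w 51.4 g 0.0 q [ 0.15  0.54  1.66 -0.41  1.02  0.33]
[-127, 73.5, 210] -> [ -60.3 -125.6  -55.8] [-0.2786  0.2705 -1.5532]
[-127, 73.5, 67] -> [ -11.2 -124.9   78.5] [-0.2786  0.2705 -1.5532]
n 186 ((-6.3551025390625, -75.55465698242188), (149.13316345214844, 144.71713256835938), 89.86721801757812)
```

View pics/t5.png

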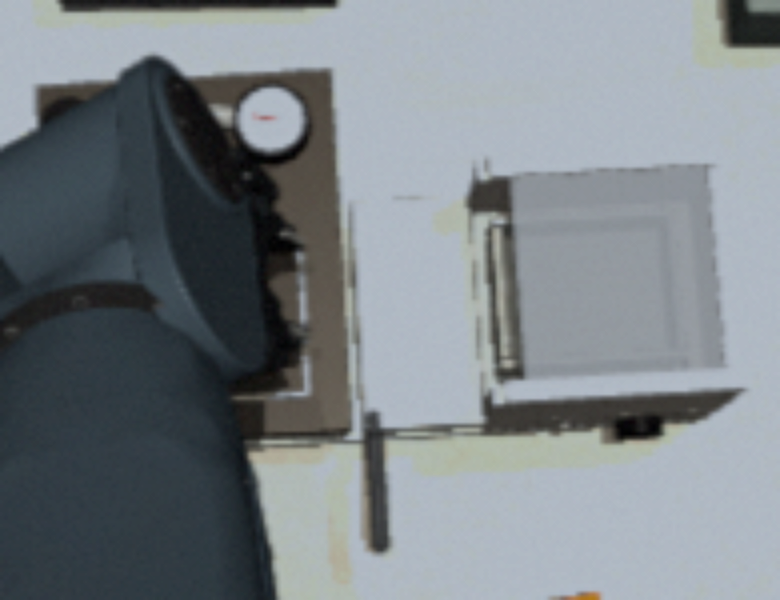

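The view shows the tray fully inside on its outline, with its rear wall at columns 490–515 behind the mouth. Now back to the bar.

apply_moves --series '[{"translation":[10,0,-35],"delta_rot":[0,0,0]},{"translation":[-12,-20,-50],"delta_rot":[-0.026,0.025,-0.146]},{"translation":[-24,-40,-56],"delta_rot":[-0.052,0.05,-0.29]},{"translation":[-36,-65,-56],"delta_rot":[-0.079,0.076,-0.435]},{"translation":[-48,-90,-56],"delta_rot":[-0.105,0.102,-0.58]},{"translation":[-60,-110,-56],"delta_rot":[-0.131,0.127,-0.73]},{"translation":[-60,-125,-56],"delta_rot":[-0.157,0.152,-0.875]},{"translation":[-60,-125,-56],"delta_rot":[-0.183,0.178,-1.02]},{"translation":[-60,-125,-56],"delta_rot":[-0.21,0.203,-1.165]},{"translation":[-60,-125,-56],"delta_rot":[-0.236,0.23,-1.31]}]' --claw 100

```text
clock: 17.55
ee_pos: [0.4494, -0.0034, 0.2107]
orientation: [0.023, 0.096, 0.995, -0.02]
ft_force: [-0.7, -0.3, 0.2]
width: 0.0854
grip_force: 0.0
```

Run:
```python
from h import *
plan([-127,73.5,200],[-127,73.5,67],ori=BAR)
```

```text
clock 17.55 st [[-125.6   72.4  210.7]] F [-0.7 -0.3  0.2] w 85.4 g 0.0 q [-0.09  0.17  1.95 -0.05  0.98 -1.44]
[-127, 73.5, 200] -> [ 2.1  1.1 10.5] [-0.0404  0.0453 -0.2391]
[-127, 73.5, 67] -> [  8.7   5.7 143.3] [-0.0404  0.0453 -0.2391]
```

apply_moves --series '[{"translation":[2,1,8],"delta_rot":[-0.024,0.027,-0.143]},{"translation":[2,1,10],"delta_rot":[-0.04,0.045,-0.239]},{"translation":[4,2.5,45],"delta_rot":[-0.04,0.045,-0.239]},{"translation":[6,3.5,80],"delta_rot":[-0.04,0.045,-0.239]},{"translation":[7.5,4.5,110],"delta_rot":[-0.04,0.045,-0.239]},{"translation":[8.2,5.3,130],"delta_rot":[-0.04,0.045,-0.239]},{"translation":[8.6,5.6,142],"delta_rot":[-0.04,0.045,-0.239]},{"translation":[8.6,5.6,142],"delta_rot":[-0.04,0.045,-0.239]},{"translation":[8.6,5.6,142],"delta_rot":[-0.04,0.045,-0.239]},{"translation":[8.6,5.6,142],"delta_rot":[-0.04,0.045,-0.239]}]'

```text
clock: 18.55
ee_pos: [0.4491, -0.0024, 0.0693]
orientation: [0.001, -0.021, 1.0, -0.001]
ft_force: [0.1, 0.2, 0.4]
width: 0.0852
grip_force: 0.0
```

apply_moves --series '[{"translation":[0,0,0],"delta_rot":[0,0,0]},{"translation":[0,0,0],"delta_rot":[0,0,0]},{"translation":[0,0,0],"delta_rot":[0,0,0]},{"translation":[0,0,0],"delta_rot":[0,0,0]},{"translation":[0,0,0],"delta_rot":[0,0,0]},{"translation":[0,0,0],"delta_rot":[0,0,0]},{"translation":[0,0,0],"delta_rot":[0,0,0]},{"translation":[0,0,0],"delta_rot":[0,0,0]},{"translation":[0,0,0],"delta_rot":[0,0,0]},{"translation":[0,0,0],"delta_rot":[0,0,0]}]' --claw 0

```text
clock: 19.55
ee_pos: [0.4486, -0.0037, 0.0685]
orientation: [0.001, -0.021, 1.0, -0.002]
ft_force: [-2.4, -15.8, 0.6]
width: 0.01
grip_force: 58.4
```

Run:
```python
from h import *
plan([-127,74,67],ori=BAR)
b=lambda a:np.array([74*np.sin(a)-16*np.cos(a),-(74*np.cos(a)+16*np.sin(a))])
for a in np.linspace(np.pi/2,0,31)[1:]:
    print(round(a,3),(b(a)-b(np.pi/2)).round(1).tolist())
```

```text
clock 19.55 st [[-126.4   72.1   68.5]] F [ -2.4 -15.8   0.6] w 10.0 g 58.42597961425781 q [-0.11  0.43  2.03 -0.01  0.67 -1.72]
[-127, 74, 67] -> [0.6 1.9 1.5] [-0.0034  0.0012 -0.0049]
1.518 [-0.9, -3.9]
1.466 [-2.1, -7.6]
1.414 [-3.4, -11.4]
1.361 [-4.9, -15.0]
1.309 [-6.7, -18.6]
1.257 [-8.6, -22.1]
1.204 [-10.6, -25.5]
1.152 [-12.9, -28.7]
1.1 [-15.3, -31.9]
1.047 [-17.9, -34.9]
0.995 [-20.7, -37.7]
0.942 [-23.5, -40.4]
0.89 [-26.6, -43.0]
0.838 [-29.7, -45.4]
0.785 [-33.0, -47.6]
0.733 [-36.4, -49.7]
0.681 [-39.9, -51.6]
0.628 [-43.4, -53.3]
0.576 [-47.1, -54.8]
0.524 [-50.9, -56.1]
0.471 [-54.7, -57.2]
0.419 [-58.5, -58.1]
0.367 [-62.4, -58.8]
0.314 [-66.3, -59.3]
0.262 [-70.3, -59.6]
0.209 [-74.3, -59.7]
0.157 [-78.2, -59.6]
0.105 [-82.2, -59.3]
0.052 [-86.1, -58.7]
0.0 [-90.0, -58.0]
```

apply_moves --series '[{"translation":[0,-2,-3.9],"delta_rot":[0,0,0]},{"translation":[0,-3.4,-7.6],"delta_rot":[0,0,0]},{"translation":[0,-4.7,-11.4],"delta_rot":[0,0,0]},{"translation":[0,-6.2,-15],"delta_rot":[0,0,0]},{"translation":[0,-8,-18.6],"delta_rot":[0,0,0]},{"translation":[0,-9.9,-22.1],"delta_rot":[0,0,0]},{"translation":[0,-11.9,-25.5],"delta_rot":[0,0,0]},{"translation":[0,-14.2,-28.7],"delta_rot":[0,0,0]},{"translation":[0,-16.6,-31.9],"delta_rot":[0,0,0]},{"translation":[0,-19.2,-34.9],"delta_rot":[0,0,0]}]'

```text
clock: 20.55
ee_pos: [0.4492, -0.0204, 0.1039]
orientation: [0.001, -0.021, 1.0, 0.0]
ft_force: [1.9, 14.3, -0.7]
width: 0.0102
grip_force: 58.4
```

apply_moves --series '[{"translation":[0,-2.8,-2.8],"delta_rot":[0,0,0]},{"translation":[0,-5.6,-5.5],"delta_rot":[0,0,0]},{"translation":[0,-8.7,-8.1],"delta_rot":[0,0,0]},{"translation":[0,-11.8,-10.5],"delta_rot":[0,0,0]},{"translation":[0,-15.1,-12.7],"delta_rot":[0,0,0]},{"translation":[0,-18.5,-14.8],"delta_rot":[0,0,0]},{"translation":[0,-22,-16.7],"delta_rot":[0,0,0]},{"translation":[0,-25.5,-18.4],"delta_rot":[0,0,0]},{"translation":[0,-29.2,-19.9],"delta_rot":[0,0,0]},{"translation":[0,-33,-21.2],"delta_rot":[0,0,0]}]'

```text
clock: 21.55
ee_pos: [0.4509, -0.0534, 0.1265]
orientation: [0.001, -0.021, 1.0, 0.0]
ft_force: [-5.1, 13.5, 23.9]
width: 0.0103
grip_force: 61.7
```

Run:
```python
from h import *
plan([-127,-16,125],ori=BAR)
```

```text
clock 21.55 st [[-126.5   22.3  126.5]] F [-5.1 13.5 23.9] w 10.3 g 61.681914925575256 q [-0.22  0.33  1.99  0.    0.82 -1.83]
[-127, -16, 125] -> [  0.3 -38.3   1.5] [ 0.0002  0.0024 -0.0057]
```

apply_moves --series '[{"translation":[0,-3.8,-0.8],"delta_rot":[0,0,0]},{"translation":[0,-7.6,-1.5],"delta_rot":[0,0,0]},{"translation":[0,-11.5,-2.2],"delta_rot":[0,0,0]},{"translation":[0,-15.4,-2.6],"delta_rot":[0,0,0]},{"translation":[0,-19.4,-2.8],"delta_rot":[0,0,0]},{"translation":[0,-23.4,-2.8],"delta_rot":[0,0,0]},{"translation":[0,-27.3,-2.7],"delta_rot":[0,0,0]},{"translation":[0,-31.3,-2.3],"delta_rot":[0,0,0]},{"translation":[0,-35.2,-1.7],"delta_rot":[0,0,0]},{"translation":[0,-38,-1.2],"delta_rot":[0,0,0]}]'

```text
clock: 22.55
ee_pos: [0.4528, -0.0924, 0.1267]
orientation: [0.001, -0.021, 1.0, -0.001]
ft_force: [3.2, 5.0, 3.6]
width: 0.0097
grip_force: 63.6
```

Run:
```python
from h import *
plan([-127,-16,125],ori=BAR)
```

```text
clock 22.55 st [[-126.4  -16.7  126.7]] F [3.2 5.  3.6] w 9.7 g 63.63480806350708 q [-0.3   0.34  1.97 -0.    0.83 -1.91]
[-127, -16, 125] -> [0.6 0.7 1.7] [-0.0014  0.0028 -0.0058]
```

Nearly shut. I'll press gently against the stop.

apply_moves --series '[{"translation":[0,-0.5,0],"delta_rot":[0,0,0]},{"translation":[0,-1,0.1],"delta_rot":[0,0,0]},{"translation":[0,-1.5,0.2],"delta_rot":[0,0,0]},{"translation":[0,-2,0.3],"delta_rot":[0,0,0]},{"translation":[0,-2.5,0.4],"delta_rot":[0,0,0]},{"translation":[0,-3,0.5],"delta_rot":[0,0,0]},{"translation":[0,-3,0.5],"delta_rot":[0,0,0]},{"translation":[0,-3,0.5],"delta_rot":[0,0,0]},{"translation":[0,-3,0.5],"delta_rot":[0,0,0]},{"translation":[0,-3,0.5],"delta_rot":[0,0,0]}]'

```text
clock: 23.55
ee_pos: [0.4528, -0.0942, 0.1263]
orientation: [0.001, -0.021, 1.0, 0.0]
ft_force: [3.0, 14.2, 8.0]
width: 0.0098
grip_force: 64.1
```

Run:
```python
from h import *
plan([-127,-16,125],ori=BAR)
```

```text
clock 23.55 st [[-126.5  -18.5  126.3]] F [ 3.  14.2  8. ] w 9.8 g 64.1374397277832 q [-0.31  0.34  1.97  0.    0.83 -1.92]
[-127, -16, 125] -> [0.5 2.5 1.3] [ 0.0005  0.0026 -0.0062]
```

apply_moves --series '[{"translation":[0,-0.5,0],"delta_rot":[0,0,0]},{"translation":[0,-1,0],"delta_rot":[0,0,0]},{"translation":[0,-1.5,0],"delta_rot":[0,0,0]},{"translation":[0,-2,0],"delta_rot":[0,0,0]},{"translation":[0,-2.5,0],"delta_rot":[0,0,0]},{"translation":[0,-3,0],"delta_rot":[0,0,0]},{"translation":[0,-3,0],"delta_rot":[0,0,0]},{"translation":[0,-3,0],"delta_rot":[0,0,0]},{"translation":[0,-3,0],"delta_rot":[0,0,0]},{"translation":[0,-3,0],"delta_rot":[0,0,0]}]'

```text
clock: 24.55
ee_pos: [0.4528, -0.0947, 0.1262]
orientation: [0.001, -0.02, 1.0, 0.003]
ft_force: [4.8, 37.3, 11.7]
width: 0.0097
grip_force: 64.9
```

Run:
```python
from h import *
plan([-127,-16,125],ori=BAR)
```

```text
clock 24.55 st [[-126.6  -19.   126.2]] F [ 4.8 37.3 11.7] w 9.7 g 64.85783815383911 q [-0.31  0.35  1.97  0.01  0.83 -1.93]
[-127, -16, 125] -> [0.5 3.  1.3] [ 0.005   0.0021 -0.0071]
```

Stop reached (37 N). I'll relax, release and withdraw upward.

apply_moves --series '[{"translation":[0,2,0],"delta_rot":[0,0,0]},{"translation":[0,2.5,0],"delta_rot":[0,0,0]},{"translation":[0,2.5,0],"delta_rot":[0,0,0]},{"translation":[0,2.5,0],"delta_rot":[0,0,0]},{"translation":[0,2.5,0],"delta_rot":[0,0,0]},{"translation":[0,2.5,0],"delta_rot":[0,0,0]},{"translation":[0,2.5,-20],"delta_rot":[0,0,0]},{"translation":[0,2.5,-55],"delta_rot":[0,0,0]},{"translation":[50,2.5,-90],"delta_rot":[0,0,0]},{"translation":[90,2.5,-120],"delta_rot":[0,0,0]}]' --claw 100

```text
clock: 25.55
ee_pos: [0.37, -0.0991, 0.2393]
orientation: [0.0, -0.021, 1.0, -0.001]
ft_force: [-0.3, -1.4, 0.4]
width: 0.0855
grip_force: 0.0
```

Run:
```python
from h import *
plan([-127,-16,125])
im,d=grab_frame("top");q=st(cloud("top",d).reshape(-1,3)).reshape(400,640,3)
m=(q[...,0]>-160)&(q[...,0]<-95)&(abs(q[...,1])<40)&(q[...,2]>125)&(q[...,2]<170);print("bar",m.sum(),cv2.minAreaRect(q[m][:,:2].astype(np.float32)),np.median(q[m],0))
m=(abs(q[...,0])<70)&(q[...,1]>-6)&(q[...,1]<20)&(q[...,2]>142)&(q[...,2]<158);print("door top",m.sum(),np.percentile(q[m][:,1],[2,50,98]))
cv2.imwrite("pics/t6.png",cv2.convertScaleAbs(cv2.resize(im[100:250,235:430],None,fx=4,fy=4),alpha=1.6))
```

```text
clock 25.55 st [[-209.4  -19.4  239.3]] F [-0.3 -1.4  0.4] w 85.5 g 0.0 q [-0.38  0.03  2.03 -0.    1.08 -2.  ]
[-127, -16, 125] -> [-82.4   4.  114.4] 
bar 1 ((-95.1030044555664, -11.460599899291992), (0.0, 0.0), 0.0) [-95.10300456 -11.46059972 152.61710252]
door top 200 [-3.69232329  4.5609671   8.52506458]
```

View pics/t6.png

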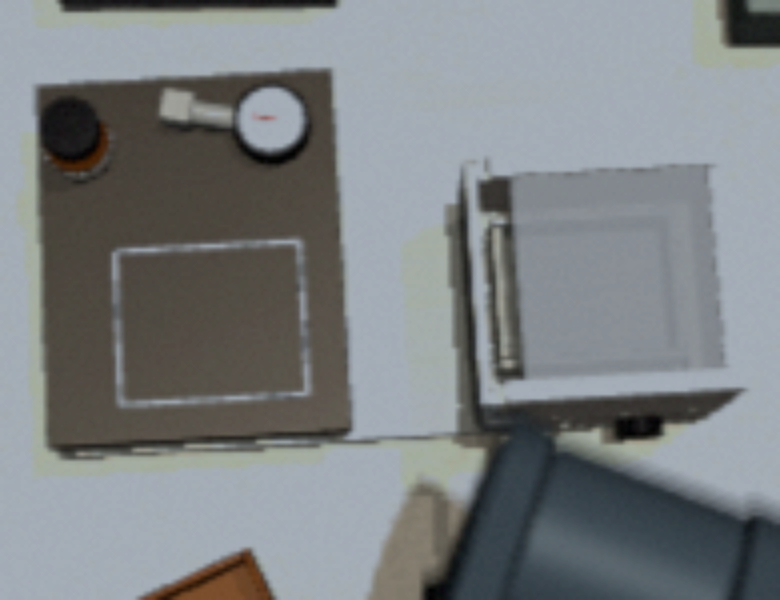

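The view shows the door upright and flush with the mouth (columns 465–490, top face at y≈0–8 mm), with the tray inside and the gauge and jar undisturbed. I'm handing in.

```bash
python3 -c "
from cell import robot
print(robot.finish_job())"
```

```text
the job is handed in; nothing more can be done
None
```

The box is wholly inside the chamber, the door was pressed against its stop and looks fully shut, and the job was handed in at about 25.6 s of the 72 s; no verdict came back.

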